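Return the rotary tool and findings tin to the shadow-cut tray

TASK

Take the rotary tool and the white findings tin that lie on the right of the table and put them into the cut-outs of the sloping tool tray that match their outlines, each fully home, with the rotary tool's spindle in the narrow slot at the upper end. When both are in and let go, press the push button on the tray's front ledge fully down and let it come up again. Leave the lidded wax pot beside the tray where it stands.

Things in the scene. Friction and masses are not known exactly. Their poses are not given: they have to be found in the camera images.
- rotary_mid (a point): Body centre of the loose rotary tool: a dark cordless hand tool, 199 mm long, lying flat. Its body is 156 mm long, 40 mm wide, 39 mm high above the surface it lies on; this point is at mid length of the body, 20 mm above that surface. Own axes: x across (grip 40 mm), y along it to the blunt tail, so -y points to the thin spindle, z up. About 0.24 kg, balanced near here.
- rotary_spindle (a point): End of the rotary tool's thin metal spindle (about 10 mm thick), 120 mm from rotary_mid along the tool's -y. Same axes as rotary_mid.
- tin_mid (a point): Centre of the loose findings tin: a whitish flat box 90 mm long, 60 mm wide, 25 mm high (lid fixed), about 0.09 kg; this point is 12.5 mm above its underside. Own axes: x across (grip 60 mm), y along its length, z up. Either end may go uphill.
- tool_tray: The tray's fixed plywood stand, 265 x 200 mm, up to 140 mm high, in the left half of the table, turned about the vertical. Origin on the table under the centre of the sloping face; x level from the low front (ledge, robot's side) to the high back, y left, z up. Axes of this body are not sloped.
- tray_face: The tray's dark foam face, 230 x 200 mm, fixed. Origin at its centre, on the surface; x straight up the slope (25 degrees, rising away from the robot), y left, z square out of the face. A finger trough 62 mm wide (x from -58 to +4 mm), 24 mm deep, crosses the whole face along y, so fingers may reach down beside both parts. A steel block, fixed in the third cut-out (upper right), stands 8 mm out.
- rotary_home (a point): Where rotary_mid must come to lie, in the left cut-out, 0.5 mm below the face; axes as tray_face. The cut-out is 44 mm wide (y), 163 mm long (x), 20 mm deep, with a slot 24 mm wide and 43 mm long at its upper end for the spindle; 3 mm lead-in chamfers. The tool enters square to the face and stands 19 mm out of it.
- spindle_home (a point): Where rotary_spindle must come to lie, in the narrow slot: 120 mm up the slope from rotary_home. Axes as tray_face.
- tin_home (a point): Where tin_mid must come to lie, in the lower right cut-out, 64 mm wide (y), 94 mm long (x, up the slope), 12 mm deep, 3 mm chamfers; axes as tray_face. The tin stands 13 mm out of the face. When both are seated, the facing sides of tin and rotary tool are 52 mm apart.
- check_button_top (a point): Centre of the top of the round metal push button (32 mm across) in its dark housing on the level ledge at the tray's front. Pressed straight down; 6 mm of travel, 5 N when fully down; it springs back.
- check_button (a joint): Travel of the button in m: 0 up, 0.006 fully down.
- wax_pot: Bystander: round pot 59 mm across, 40 mm high, standing behind the tray, to its right; origin at the centre of its underside. Not to be moved.

How it is judged:
By the outcome, as a careful person would: the job done as asked, in the order asked, and still so for the second after the job is handed in, with the robot touching nothing.
It also fails if it takes over 64 s, if anything falls off the work surface, if the arm or the gripper's body presses on something with over 40 N, if the wrist force passes 120 N, or if a joint passes its speed limit or range.

ROBOT

A 6-joint arm with a two-finger parallel gripper is mounted at the origin on a cart in front of the work surface, level with it; the furniture and walls round the work are solid. World frame = base frame: x ahead of the robot, y to its left, z up, the work surface at z = 0. Lengths are in m, angles in rad, forces in N, time in s.
With the tool pointing down it reaches from about 0.2 to 0.875 m from the base axis. Payload 3.4 kg.
Tool frame: the origin (TCP) lies where the fingers leave the gripper's body, on its centre line; the fingertips stand r.tip_extent ahead of it and the grasp point (between the pads) lies 78 mm ahead of it (r.tip_extent is the distance from the TCP to the fingertips, in m); z points along the fingers, y is the line along which they close (so a half turn about z gives the same grasp; the last joint's range is limited). The gripper opens to 94 mm and grips with 3 to 60 N. Pads are 16 mm wide; open, the fingers measure 119 mm over their backs; the gripper's body (75 mm by 177 mm) begins 78 mm behind the grasp point.
Start: joints at [1.029, 0.276, 1.505, -0, 1.361, -0.121], TCP at [0.235, 0.525, 0.303] pointing down, gripper open.
Joint ranges: [-2.89, 2.89], [-0.75, 2.08], [0.22, 2.7], [-1.18, 4.32], [0.11, 2.71], [-2.7, 2.7]. Speed limits (rad/s): [2.57, 2.57, 3.14, 3.14, 3.14, 3.14].

INTERFACE

Orientations are given as a rotation vector (axis times angle).
In Python, from workcell import r gives the robot as it stands.
- The arm moves only by the shell command python3 -m pendant 'ROWS' [OPENING] [FORCE]. ROWS is JSON, one flat list of numbers, 6 for each row, row after row: the shift along the tool's x, y, z in cm, then the turn, a rotation vector about the tool's x, y, z in rad. A call has 1 to 8 rows; each row shifts and turns the commanded pose from where the row before left it, along the tool's axes as they then stand; what a row does not reach is not made up. A row lasts 1/8 s, in which the tool goes at most 62.5 mm and 10.7 degrees, less where a joint would pass 70% of its speed; a pose out of reach is approached as far as the arm can. A call with a gripper value outside its range is refused whole. OPENING is the opening in per cent of the stroke, from 0 (shut) to 100 (fully open), set as the call begins (- or left out, the last holds). The fingers move at their own pace and stop on an object; FORCE is the grip in N (left out, the last holds). Time passes only in rows, so rows that do not move let the fingers close. It gives the time, the measured TCP pose, the force, the opening and the grip force at its end, in the units of the state.
- r.state(): the state, without advancing time (a new reading comes with each control period).
- r.camera(name): name is "side" or "top"; returns (picture, depth): 480x640x3 uint8, red, green, blue; 480x640 float32, m along the optical axis (not along the pixel's ray), 0 where there is no reading.
- r.camera_params(name): a dict with "vertical_fov" (degrees; the focal length in pixels is half the picture's height over the tangent of half this angle, whatever the lens; pixels are square), "cx", "cy" (the principal point, pixels), "R" (3x3) and "t" (3): a world point X has camera coordinates R X + t. Camera axes: x right, y down, z forward; pixel columns grow to the right and rows downward; lengths in m; the calibration is good to about 2 mm. A picture is of the moment at which its call begins. camera_params takes no time and is no camera call.
- r.close_job(): hands the job in; it is judged then, once.
The state is a dict: "clock": time; "joints": joint angles; "joint_velocities": joint speeds; "tau": joint torques, N m; "ee_pos": TCP position; "tool_rot": TCP orientation; "contact_force": force on the tool from outside, world axes, zero at the start; "ft_torque": the same for the moment, N m; "finger_gap": finger opening in m; "finger_force": force on a finger pad.
Only numpy, scipy, OpenCV 4.12 (cv2) and the standard library are available. Lean on these libraries where they do the work, as an engineer would, in place of code of your own. Each camera call takes 0.05 s, during which the arm holds its last target. There are 200 camera calls.

## Working session

There is one attempt and no reset: what is moved stays moved. The work goes in short steps, Python scripts to look and compute and a shell command to move; the robot and the scene stay as the last step left them, time stands still between calls to the robot, and variables do not carry over. Pictures are saved under pics/ and viewed, at most 13 in all, crops included, and the job is handed in when it is done.

```bash
ls; mkdir -p pics; python3 - <<'E'
from workcell import r
import numpy as np,cv2
s=r.state();print(s);print(r.tip_extent)
for n in("top","side"):
    p,d=r.camera(n);np.savez(f"/tmp/{n}0.npz",p=p,d=d);cv2.imwrite(f"pics/{n}0.png",p[:,:,::-1])
    print(n,r.camera_params(n))
E
```

```text
pics
{'clock': 0.0, 'joints': array([ 1.02899149e+00,  2.76550683e-01,  1.50606968e+00, -2.53395473e-05,
        1.36070255e+00, -1.20976274e-01]), 'joint_velocities': array([ 4.60291979e-04, -4.29468772e-04, -1.41286491e-03, -1.97459255e-03,
       -3.10464771e-05,  4.63010278e-05]), 'tau': array([ 3.07844766e-04, -4.04580760e+01, -2.37236756e+01,  6.98297680e-02,
        3.42290837e-02, -1.59756987e-04]), 'ee_pos': array([0.23469905, 0.52450427, 0.30185515]), 'tool_rot': array([-6.56047890e-01, -3.07177624e+00,  2.58222591e-03]), 'contact_force': array([-0.59688567, -0.29221568,  0.40627301]), 'ft_torque': array([-0.02377547,  0.01600532,  0.01630579]), 'finger_force': 0.0, 'finger_gap': 0.09357699548575708}
0.0972
top {'vertical_fov': 47.0155403377846, 'cx': 328.3283788747729, 'cy': 243.11726141554774, 'R': array([[-0.02773255, -0.9992008 , -0.02878668],
       [-0.99526967,  0.03028288, -0.09231049],
       [ 0.09310846,  0.0260905 , -0.99531407]]), 't': array([0.07012387, 0.53988167, 1.2840658 ])}
side {'vertical_fov': 46.72941138842285, 'cx': 323.7888531282107, 'cy': 238.75270440244378, 'R': array([[-0.97999727, -0.19886673,  0.00757491],
       [-0.10274941,  0.47300899, -0.87504574],
       [ 0.17043449, -0.85832076, -0.48398096]]), 't': array([0.52659253, 0.1229994 , 1.47141254])}
```

View pics/top0.png

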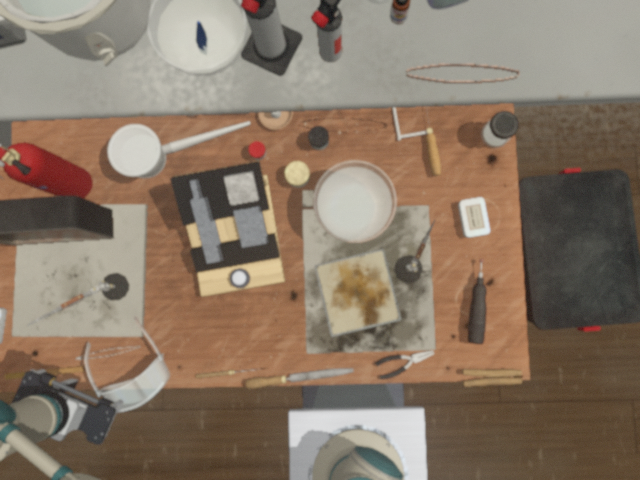

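View pics/side0.png

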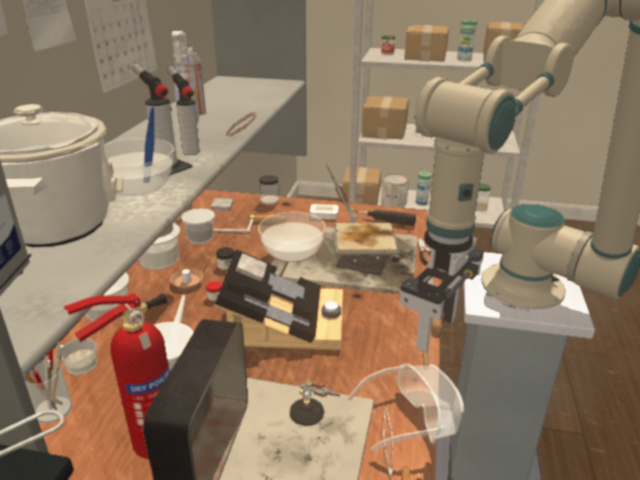

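The top view shows the rotary tool at (478,310) with its spindle up at (481,268), the tin at (475,217) and the tray around (225,225). The tray has its left slot at (205,222), the tin cut-out at (250,227), the button at (239,278) and the wax pot at (296,173).

```bash
cat > h.py <<'E'
from workcell import r
import numpy as np,cv2
from scipy.spatial.transform import Rotation as Ro
def cam(n):
    c=r.camera_params(n);f=240/np.tan(np.radians(c["vertical_fov"]/2));return f,c["cx"],c["cy"],c["R"],c["t"]
def rays(n,uv):
    f,cx,cy,R,t=cam(n);uv=np.atleast_2d(uv).astype(float)
    return -R.T@t,np.c_[(uv[:,0]-cx)/f,(uv[:,1]-cy)/f,np.ones(len(uv))]@R
def onplane(n,uv,p0,nrm):
    o,d=rays(n,uv);return o+d*(((np.array(p0)-o)@nrm)/(d@nrm))[:,None]
def cloud(n,d):
    v,u=np.mgrid[:480,:640];o,dd=rays(n,np.c_[u.ravel(),v.ravel()]);return (o+dd*d.ravel()[:,None]).reshape(480,640,3)
def proj(n,X):
    f,cx,cy,R,t=cam(n);c=np.atleast_2d(X)@R.T+t;return np.c_[cx+f*c[:,0]/c[:,2],cy+f*c[:,1]/c[:,2]]
E
python3 - <<'E'
from h import *
z=np.load("/tmp/top0.npz");p,d=z["p"],z["d"];W=cloud("top",d)
print("table z",np.median(W[330:350,180:280,2]), "button",W[278,239],"pot",W[173,296],"tin",W[217,475],"rot",W[310,478])
g=cv2.cvtColor(p,cv2.COLOR_RGB2GRAY)
up=np.array([0,0,1.])
ez=np.array([0,0,1.])
def blob(u0,v0,u1,v1,m):
    m=m[v0:v1,u0:u1].astype(np.uint8);n,l,s,c=cv2.connectedComponentsWithStats(m);i=1+np.argmax(s[1:,4]);k=l==i
    v,u=np.nonzero(k);return np.c_[u+u0,v+v0]
b=blob(455,190,500,245,g>190);X=onplane("top",b,[0,0,.025],ez);print("tin",len(b),cv2.minAreaRect(X[:,:2].astype(np.float32)*1000))
b=blob(460,255,500,350,g<75);X=onplane("top",b,[0,0,.02],ez);print("rot",len(b),cv2.minAreaRect(X[:,:2].astype(np.float32)*1000))
# tray plane
k=(g<60);k[:160]=0;k[275:]=0;k[:,:170]=0;k[:,285:]=0
P=W[k];P=P[(P[:,2]>.03)&(P[:,2]<.16)]
for _ in range(8):
    c=P.mean(0);nn=np.linalg.svd(P-c,full_matrices=0)[2][2];nn*=np.sign(nn[2]);e=(P-c)@nn;P=P[abs(e)<max(.003,1.5*e.std())]
print("n",nn,"slope",np.degrees(np.arccos(nn[2])),len(P),"c",c,e.std())
np.savez("/tmp/plane.npz",n=nn,c=c)
a=cv2.resize(p[155:300,165:310],None,fx=4,fy=4,interpolation=cv2.INTER_CUBIC)
dist=((W-c)@nn)[155:300,165:310]
dd=np.clip((dist+.03)/.05*255,0,255).astype(np.uint8)
cv2.imwrite("pics/tray.png",a[:,:,::-1]);cv2.imwrite("pics/dist.png",cv2.applyColorMap(cv2.resize(dd,None,fx=4,fy=4,interpolation=0),cv2.COLORMAP_JET))
E
```

```text
table z -0.0006469180600032765 button [0.46407038 0.2629606  0.0552703 ] pot [0.71124701 0.12668458 0.03587833] tin [ 0.59334079 -0.29470341  0.02478052] rot [ 0.37506085 -0.28710974  0.03796826]
tin 667 ((594.080078125, -293.81536865234375), (89.27240753173828, 57.917457580566406), 8.069893836975098)
rot 458 ((374.5542297363281, -279.2174987792969), (32.13963317871094, 147.79608154296875), 80.2872314453125)
n [-0.41923497 -0.0635969   0.90564755] slope 25.089361692441376 1940 c [0.62442175 0.30381669 0.10102007] 0.0015355527473170979
```

View pics/tray.png

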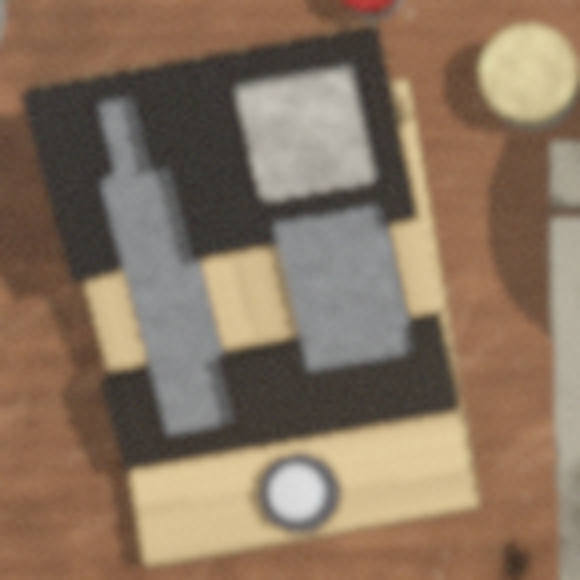

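View pics/dist.png

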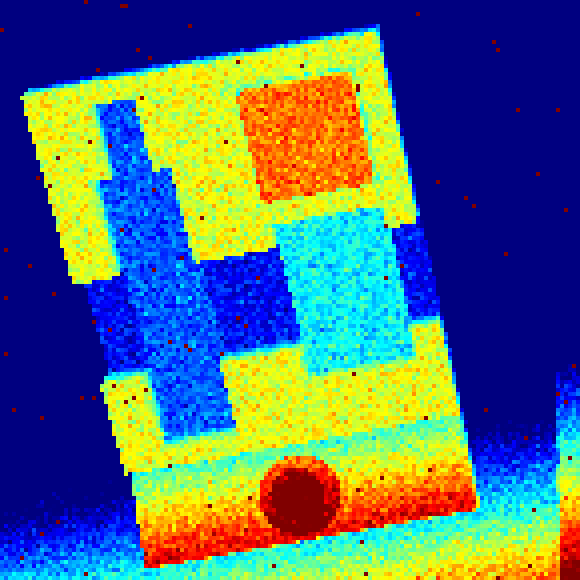

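The depth map resolves the foam, trough, steel block and both cut-outs cleanly, so I'll measure the face frame and the homes from it.

```bash
cat > tray.py <<'E'
from h import *
z=np.load("/tmp/top0.npz");p,d=z["p"],z["d"];W=cloud("top",d);q=np.load("/tmp/plane.npz");n,c=q["n"],q["c"]
sl=(slice(155,300),slice(165,310));W=W[sl];P=p[sl]
dist=(W-c)@n
ex0=np.cross([0,1,0],n);ex0/=np.linalg.norm(ex0);ey0=np.cross(n,ex0)
on=(abs(dist)<.004)&(P.max(2)<85)
k=cv2.morphologyEx(on.astype(np.uint8),cv2.MORPH_OPEN,np.ones((3,3)))
v,u=np.nonzero(k);X=onplane("top",np.c_[u+165,v+155],c,n)-c
rect=cv2.minAreaRect(np.c_[X@ex0,X@ey0].astype(np.float32)*1000);print("face rect",rect)
a=np.radians((rect[2]+45)%90-45);ex=np.cos(a)*ex0+np.sin(a)*ey0;ey=np.cross(n,ex)
ctr=c+(rect[0][0]*ex0+rect[0][1]*ey0)/1000
print("yaw",np.degrees(np.arctan2(ex[1],ex[0])),np.degrees(np.arctan2(n[1],n[0]))+180,"ctr",ctr)
R=np.c_[ex,ey,n]
L=(W-ctr)@R*1000   # face coords mm from depth
if __name__=="__main__":
    def ext(m,ax):  # mean per-row extremes along ax
        o=L[m];lo,hi=[],[]
        b=(o[:,1-ax]//3).astype(int)
        for i in np.unique(b):
            w=o[b==i,ax]
            if len(w)>5: lo.append(w.min());hi.append(w.max())
        return np.round([np.median(lo),np.median(hi)],1)
    x,y,zz=L[...,0],L[...,1],L[...,2]
    D=dist*1000
    print("floor z rot",np.median(D[(abs(x+20)<60)&(abs(D+20)<3)]),"tin",np.median(D[abs(D+12)<2]))
    fl=(abs(D+20)<3)&(y>0)&(y<90)
    print("slot floor y",ext(fl&(x>65)&(x<92),1),"body upper y",ext(fl&(x>8)&(x<50),1),"body low y",ext(fl&(x>-90)&(x<-62),1))
    print("rot floor x",ext(fl&(x<30),0))
    ft=(abs(D+12)<3)&(y<15)&(y>-98)
    print("tin floor y",ext(ft&(x>-52)&(x<0),1),ext(ft&(x>6)&(x<18),1),"x",ext(ft&(y<-15),0))
    onp=abs(D)<2.5
    print("rim: rot left y>",ext(onp&(x>10)&(x<40)&(y>25),1),"between",ext(onp&(x>10)&(x<17)&(y>-40)&(y<60),1))
    print("trough x: lower part hi",ext(onp&(x<-30)&(y>-10)&(y<15),0),"upper lo",ext(onp&(x>-30)&(y>-10)&(y<15),0))
    print("lower edge rims tin",ext(onp&(x<-30)&(y<-30)&(y>-70),0),"rot",ext(onp&(x<-70)&(y>40)&(y<60),0))
    bt=(W[...,2]>.052)&(W[...,0]<.5);print("button",len(W[bt]),W[bt].mean(0),np.median(W[bt][:,2]))
    np.savez("/tmp/face.npz",R=R,ctr=ctr)
E
python3 tray.py
```

```text
face rect ((-28.065101623535156, -18.245437622070312), (225.69296264648438, 199.4691162109375), 7.46560001373291)
yaw 8.231691620560742 8.62586154498257 ctr [0.59944055 0.28560819 0.08817733]
floor z rot -20.197713051091192 tin -11.804252919212068
slot floor y [45.3 63.7] body upper y [35.3 73.2] body low y [35.5 72.9]
rot floor x [-103.    -3.8]
tin floor y [-81.6 -20.9] [-80.8 -19.3] x [-194.6  102.8]
rim: rot left y> [25.9 98.3] between [-29.6  28.9]
trough x: lower part hi [-204.4  -61.6] upper lo [  2.9 111.2]
lower edge rims tin [-214.1  -80.5] rot [-149.7 -106.6]
button 131 [0.43436201 0.1022492  0.90123599] 1.3299041331647563
```

```bash
sed -i 's|^L=(W|ctr=ctr-.0024*ex\nL=(W|' tray.py; python3 - <<'E'
from tray import *
x,y=L[...,0],L[...,1];D=dist*1000
face=(abs(x)<112)&(abs(y)<97)
ft=(abs(D+12)<3)&face&(y<-22)&(y>-78)
for lo,hi in((-70,-55),(-55,-40)):pass
cols=[(L[ft&(abs(y-k)<2)][:,0].min(),L[ft&(abs(y-k)<2)][:,0].max()) for k in range(-72,-24,4)]
print("tin floor x",np.median(cols,0))
s=face&(abs(D+20)<3)&(abs(y-54)<7);print("slot top x",L[s][:,0].max())
st=face&(abs(D-8)<2.5);print("steel",np.percentile(L[st],[1,99],axis=0)[:,:2])
np.savez("/tmp/face.npz",R=R,ctr=ctr)
Wf=cloud("top",d);g=cv2.cvtColor(p,cv2.COLOR_RGB2GRAY)
b=Wf[255:300,220:260];m=(b[...,2]>.045)&(b[...,2]<.07)&(b[...,0]<.5);print("btn housing/top",m.sum(),b[m].mean(0),np.percentile(b[m][:,2],[10,50,90]))
gg=g[265:292,225:255]>170;v,u=np.nonzero(gg);X=onplane("top",np.c_[u+225,v+265],[0,0,.055],np.array([0,0,1.]));
rc=cv2.minEnclosingCircle(X[:,:2].astype(np.float32)*1000);print("btn circle",rc,X.mean(0))
def obj(u0,v0,u1,v1,zmin):
    b=Wf[v0:v1,u0:u1];return b[(b[...,2]>zmin)&(b[...,2]<.06)]
t=obj(452,190,500,245,.015);print("tin",cv2.minAreaRect(t[:,:2].astype(np.float32)*1000),np.median(t[:,2]))
o=obj(462,285,498,350,.012);pc=o[:,:2]-o[:,:2].mean(0);ax=np.linalg.svd(pc)[2][0];print("rot",cv2.minAreaRect(o[:,:2].astype(np.float32)*1000),o[:,:2].mean(0),np.degrees(np.arctan2(ax[1],ax[0])),o[:,2].max())
sp=obj(470,250,495,277,.008);sp=sp[sp[:,0]<.52]
k=sp[:,0]>o[:,0].min()
print("spindle pts",len(sp),sp[np.argsort(-sp[:,0])][:6])
a=cv2.resize(p[190:355,425:525],None,fx=3.5,fy=3.5,interpolation=cv2.INTER_CUBIC);cv2.imwrite("pics/obj.png",a[:,:,::-1])
E
```

```text
face rect ((-28.065101623535156, -18.245437622070312), (225.69296264648438, 199.4691162109375), 7.46560001373291)
yaw 8.231691620560742 8.62586154498257 ctr [0.59944055 0.28560819 0.08817733]
tin floor x [-76.68240029  13.97705521]
slot top x 99.1337463985112
steel [[-94.98855413 -82.224233  ]
 [ 96.60772389  61.66097653]]
btn housing/top 161 [0.46506847 0.26453739 0.05023441] [0.04629083 0.0503998  0.05381051]
btn circle ((464.08795166015625, 261.7986755371094), 44.8973503112793) [0.46765541 0.26118323 0.055     ]
tin ((593.522216796875, -293.6168212890625), (90.17556762695312, 60.849910736083984), 7.1134443283081055) 0.02339279709996034
rot ((365.2660217285156, -288.5419921875), (38.97195053100586, 137.32846069335938), 83.56592559814453) [ 0.36269281 -0.28621073] 172.6367457027868 0.04436964124070797
spindle pts 40 [[ 0.49374949 -0.30774474  0.0171758 ]
 [ 0.49361318 -0.30185273  0.02204592]
 [ 0.49353098 -0.30413329  0.02227656]
 [ 0.49126612 -0.3017736   0.02185993]
 [ 0.4912137  -0.30684076  0.02029047]
 [ 0.49105816 -0.3034811   0.02440169]]
```

View pics/obj.png

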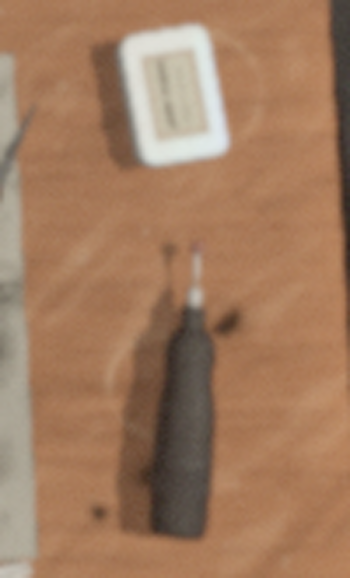

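The crop shows the tin at about (175,97) with its far end leaning left, and the tool running from its tail at (180,530) to the spindle tip at (196,245). That matches the depth measurements. I'll add a goal helper and move over the rotary tool.

```bash
cat > goal.py <<'E'
from h import *
F=np.load("/tmp/face.npz");FR,FC=F["R"],F["ctr"]
def down(az):  # tool pointing down, closing line at azimuth az (deg)
    a=np.radians(az);y=np.array([np.cos(a),np.sin(a),0]);zz=np.array([0,0,-1.]);return np.c_[np.cross(y,zz),y,zz]
FT=np.c_[FR[:,0]*-1,FR[:,1],-FR[:,2]]  # tool axes on the face
face=lambda x,y,z:FC+FR@np.array([x,y,z])/1000
def go(p,R,off=.078):
    """rotvec to turn, then shift (cm) in the tool axes after the turn, to put the grasp point at p"""
    s=r.state();R0=Ro.from_rotvec(s["tool_rot"]).as_matrix();rv=Ro.from_matrix(R0.T@R).as_rotvec()
    t=np.array(p)-off*R[:,2];print("t",round(s["clock"],2),"turn",rv.round(3),"shift cm",(R.T@(t-s["ee_pos"])*100).round(2),"gap",round(s["finger_gap"],4),"F",s["contact_force"].round(1))
ROT=(np.array([.375,-.2895,.0225]),down(83.3)); TIN=(np.array([.5935,-.2936,.0215]),down(97.1))
E
python3 -c "
from goal import *
print(np.round(FT,3)); print(FC, face(-20,52,0), face(-30,-50.5,0)); go(ROT[0]+[0,0,.20],ROT[1])"
```

```text
[[-0.896 -0.144  0.419]
 [-0.13   0.99   0.064]
 [-0.424  0.003 -0.906]]
[0.59728938 0.28529698 0.08715968] [0.57185417 0.33415845 0.0788166 ] [0.57769196 0.23143639 0.07430557]
t 0.1 turn [-0.002 -0.    -0.304] shift cm [-23.43 -79.21   0.14] gap 0.094 F [ 0.1  0.2 -0. ]
```

```bash
python3 -m pendant '[0,0,0,0,0,-0.152, 0,0,0,0,0,-0.152, -1.67,-5.66,0,0,0,0, -1.67,-5.66,0,0,0,0, -1.67,-5.66,0,0,0,0, -1.67,-5.66,0,0,0,0, -1.67,-5.66,0,0,0,0, -1.67,-5.66,0,0,0,0]' 100
python3 -m pendant '[-1.67,-5.66,0,0,0,0, -1.67,-5.66,0,0,0,0, -1.67,-5.66,0,0,0,0, -1.67,-5.66,0,0,0,0, -1.67,-5.66,0,0,0,0, -1.67,-5.66,0,0,0,0, -1.67,-5.66,0,0,0,0, -1.67,-5.66,0,0,0,0]'
python3 -c "
from goal import *
go(ROT[0]+[0,0,.20],ROT[1]);print(r.state()['joints'].round(2))"
```

```text
clock: 1.1
ee_pos: [0.2946, 0.1742, 0.3025]
tool_rot: [0.182, 3.136, -0.0]
contact_force: [1.5, 0.5, -0.1]
finger_gap: 0.094
finger_force: 0.0
clock: 2.1
ee_pos: [0.3745, -0.2913, 0.3023]
tool_rot: [0.185, 3.136, 0.001]
contact_force: [0.5, -0.1, 0.6]
finger_gap: 0.0941
finger_force: 0.0
t 2.1 turn [ 0.001  0.    -0.001] shift cm [-0.02  0.19  0.18] gap 0.0941 F [ 0.5 -0.1  0.6]
[-0.81  0.12  1.71  0.    1.31 -2.26]
```

```bash
python3 -m pendant '[0,0,5,0,0,0, 0,0,5,0,0,0, 0,0,5,0,0,0, 0,0,1,0,0,0, 0,0,0,0,0,0]'
python3 -c "
from goal import *
go(ROT[0],ROT[1])
p,d=r.camera('top');cv2.imwrite('pics/a.png',cv2.resize(p[230:390,380:560],None,fx=4,fy=4,interpolation=2)[:,:,::-1])"
```

```text
clock: 2.72
ee_pos: [0.375, -0.2896, 0.1429]
tool_rot: [-0.183, -3.136, -0.0]
contact_force: [-0.4, -0.5, 0.2]
finger_gap: 0.0941
finger_force: 0.0
t 2.73 turn [ 0. -0.  0.] shift cm [0.   0.01 4.24] gap 0.0941 F [-0.4 -0.5  0.2]
```

View pics/a.png

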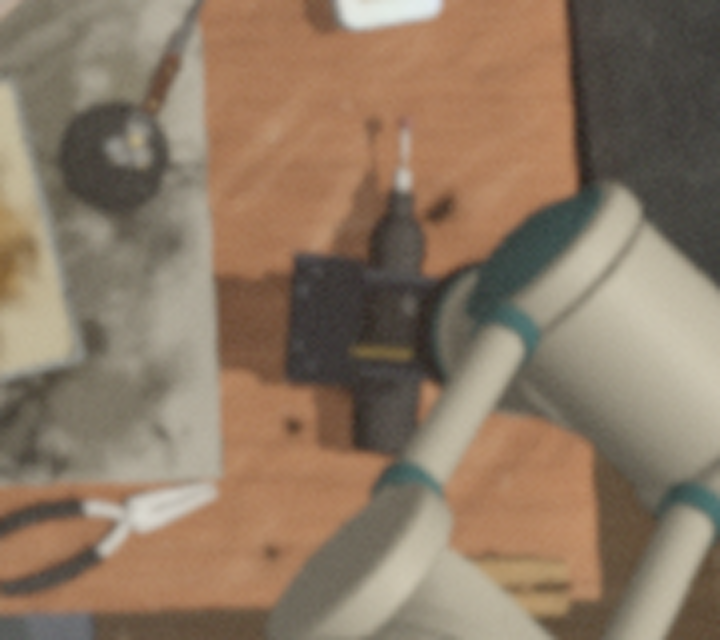

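The gripper, at (360,320) in the crop, sits centred over the tool's body. I'll go down and close.

```bash
python3 -m pendant '[0,0,2,0,0,0, 0,0,1.5,0,0,0, 0,0,0.7,0,0,0, 0,0,0,0,0,0]' && python3 -m pendant '[0,0,0,0,0,0, 0,0,0,0,0,0, 0,0,0,0,0,0, 0,0,0,0,0,0, 0,0,0,0,0,0]' 30 25
python3 -c "
from goal import *
go(ROT[0],ROT[1])"
```

```text
clock: 3.28
ee_pos: [0.3753, -0.2898, 0.1015]
tool_rot: [0.183, 3.135, -0.002]
contact_force: [-0.7, -0.3, -0.4]
finger_gap: 0.094
finger_force: 0.0
clock: 3.9
ee_pos: [0.3748, -0.2894, 0.1006]
tool_rot: [0.183, 3.136, 0.0]
contact_force: [-0.2, 0.4, -0.6]
finger_gap: 0.0473
finger_force: 0.0
t 3.9 turn [ 0. -0.  0.] shift cm [-0.02 -0.01  0.01] gap 0.0473 F [-0.2  0.4 -0.6]
```

```bash
python3 -m pendant '[0,0,0,0,0,0, 0,0,0,0,0,0, 0,0,0,0,0,0]' 30 25; python3 -m pendant '[0,0,-3,0,0,0, 0,0,-5,0,0,0, 0,0,-5,0,0,0, 0,0,-5,0,0,0, 0,0,0,0,0,0, 0,0,0,0,0,0]'
python3 -c "
from goal import *
go(face(-20,52,150),FT);print(r.state()['joints'].round(2))"
```

```text
clock: 4.28
ee_pos: [0.3749, -0.2896, 0.1007]
tool_rot: [0.183, 3.136, -0.001]
contact_force: [-0.0, -0.4, -1.3]
finger_gap: 0.0385
finger_force: 25.0
clock: 5.03
ee_pos: [0.3739, -0.2883, 0.279]
tool_rot: [-0.183, -3.134, -0.004]
contact_force: [-0.4, -0.1, -2.4]
finger_gap: 0.039
finger_force: 25.0
t 5.03 turn [-0.057 -0.437 -0.258] shift cm [-17.32  58.69   7.59] gap 0.039 F [-0.4 -0.1 -2.4]
[-0.8   0.14  1.75  0.    1.26 -2.26]
```

```bash
python3 -m pendant '[0,0,0,-0.014,-0.109,-0.064, 0,0,0,-0.014,-0.109,-0.064, 0,0,0,-0.014,-0.109,-0.064, 0,0,0,-0.014,-0.109,-0.064, -1,3.5,0.4,0,0,0, -1.5,5.3,0.7,0,0,0, -1.5,5.3,0.7,0,0,0, -1.5,5.3,0.7,0,0,0]'
python3 -m pendant '[-1.6,5.3,0.7,0,0,0, -1.6,5.3,0.7,0,0,0, -1.6,5.3,0.7,0,0,0, -1.6,5.3,0.7,0,0,0, -1.6,5.3,0.7,0,0,0, -1.6,5.3,0.7,0,0,0, -1.6,5.3,0.7,0,0,0, 0,0,0,0,0,0]'
python3 -c "
from goal import *
go(face(-20,52,60),FT);print(r.state()['joints'].round(2))"
```

```text
clock: 6.02
ee_pos: [0.4532, -0.0605, 0.2893]
tool_rot: [-0.126, 2.769, 0.007]
contact_force: [1.0, -0.4, -2.6]
finger_gap: 0.0392
finger_force: 25.0
clock: 7.02
ee_pos: [0.5427, 0.3209, 0.2781]
tool_rot: [-0.134, 2.769, 0.002]
contact_force: [-0.2, -0.6, -3.4]
finger_gap: 0.0392
finger_force: 25.0
t 7.03 turn [-0.037 -0.069 -0.04 ] shift cm [5.66 0.84 5.56] gap 0.0392 F [-0.2 -0.6 -3.4]
[ 0.5   0.25  1.65 -0.2   0.91 -1.08]
```

```bash
python3 -m pendant '[0,0,0,-0.018,-0.035,-0.02, 0,0,0,-0.018,-0.035,-0.02, 0,0,0,0,0,0]'
python3 -c "
from goal import *
go(face(-20,52,60),FT)"
```

```text
clock: 7.4
ee_pos: [0.5415, 0.3157, 0.2794]
tool_rot: [-0.188, 2.698, 0.042]
contact_force: [0.8, -0.0, -3.0]
finger_gap: 0.0386
finger_force: 25.0
t 7.4 turn [-0.005  0.    -0.004] shift cm [5.55 1.34 5.76] gap 0.0386 F [ 0.8 -0.  -3. ]
```

```bash
python3 -m pendant '[2.8,0.7,1.5,-0.005,0,-0.004, 2.8,0.64,1.5,0,0,0, 0,0,1.4,0,0,0, 0,0,1.4,0,0,0, 0,0,0,0,0,0, 0,0,0,0,0,0]'
python3 - <<'E'
from goal import *
go(face(-20,52,30),FT)
p,d=r.camera('top');q,e=r.camera('side');np.savez('/tmp/b.npz',p=p,d=d,q=q,e=e)
uv=proj('side',face(-20,52,30))[0].astype(int);print(uv)
a=cv2.resize(p[150:310,140:320],None,fx=3,fy=3,interpolation=2);u0,v0=uv[0]-80,uv[1]-80
b=cv2.resize(q[v0:v0+160,u0:u0+160],(480,480),interpolation=2)
cv2.imwrite('pics/b.png',cv2.resize(np.hstack([a,b]),(800,374))[:,:,::-1])
E
```

```text
clock: 8.15
ee_pos: [0.5173, 0.3276, 0.2067]
tool_rot: [-0.194, 2.69, 0.052]
contact_force: [-0.0, -0.3, -2.9]
finger_gap: 0.0388
finger_force: 25.0
t 8.15 turn [ 0.003  0.008 -0.001] shift cm [ 0.44 -0.18  3.11] gap 0.0388 F [-0.  -0.3 -2.9]
[284 297]
```

View pics/b.png

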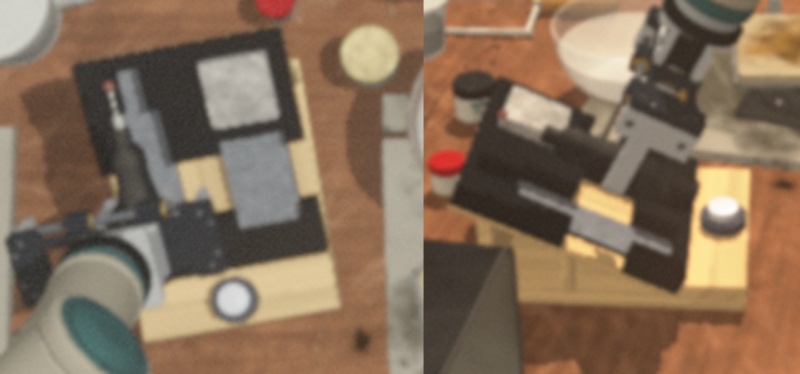

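In the top view (left) the spindle points uphill with its tip at about pixel (186,187), left of the slot because it is still 60 mm up. I'll check the held pose in face coordinates.

```bash
python3 - <<'E'
from goal import *
z=np.load('/tmp/b.npz')
s=r.state();R0=Ro.from_rotvec(s["tool_rot"]).as_matrix();g=s["ee_pos"]+.078*R0[:,2];print("grasp face mm",(FR.T@(g-FC)*1000).round(1))
L=(cloud('top',z['d'])-FC)@FR*1000
m=(L[...,2]>30)&(L[...,2]<90)&(L[...,0]>5)&(L[...,0]<130)&(L[...,1]>15)&(L[...,1]<90)
m[:,:150]=0
for a in range(5,125,10):
    k=L[m&(L[...,0]>=a)&(L[...,0]<a+10)]
    if len(k):print(a+5,len(k),"y",np.percentile(k[:,1],[3,97]).round(1),"mean",k[:,1].mean().round(1),"ztop",np.percentile(k[:,2],85).round(1))
print(L[m][:,0].max())
E
```

```text
grasp face mm [-15.1  54.1  61.5]
10 72 y [39.1 69.6] mean 51.9 ztop 74.9
20 65 y [39.3 66.9] mean 51.9 ztop 75.4
30 70 y [38.6 67.7] mean 52.5 ztop 75.3
40 72 y [40.3 67.6] mean 52.1 ztop 73.2
50 42 y [46.5 63.2] mean 54.0 ztop 68.7
60 37 y [46.2 61. ] mean 53.4 ztop 66.2
70 19 y [50.8 58.8] mean 54.5 ztop 63.2
80 3 y [53.9 55.4] mean 54.6 ztop 61.8
90 6 y [53.5 56.4] mean 55.0 ztop 61.5
100 18 y [50.2 58.2] mean 54.0 ztop 64.0
110 3 y [51.8 57.1] mean 54.3 ztop 62.4
105.7413287605482
```

```bash
python3 -m pendant '[0.5,-0.18,1,0.003,0.008,0, 0,0,1.1,0,0,0, 0,0,0,0,0,0, 0,0,0,0,0,0]'
python3 -c "
from goal import *
go(face(-21,52.1,25),FT);go(face(-21,52.1,2.2),FT)"
```

```text
clock: 8.75
ee_pos: [0.521, 0.3266, 0.1848]
tool_rot: [-0.195, 2.699, 0.047]
contact_force: [0.2, 0.0, -3.4]
finger_gap: 0.0388
finger_force: 25.0
t 8.75 turn [-0.    -0.001 -0.   ] shift cm [-0.06 -0.    1.48] gap 0.0388 F [ 0.2  0.  -3.4]
t 8.75 turn [-0.    -0.001 -0.   ] shift cm [-0.06 -0.    3.76] gap 0.0388 F [ 0.2  0.  -3.4]
```

```bash
python3 -m pendant '[-0.05,0,0.7,0,0,0, 0,0,0.7,0,0,0, 0,0,0.4,0,0,0, 0,0,0.4,0,0,0, 0,0,0,0,0,0]'
python3 -c "
from goal import *
go(face(-21,52.1,2.2),FT)"
```

```text
clock: 9.38
ee_pos: [0.5306, 0.3279, 0.1649]
tool_rot: [-0.195, 2.699, 0.046]
contact_force: [-0.1, -1.0, -3.6]
finger_gap: 0.0389
finger_force: 25.0
t 9.38 turn [-0.001 -0.002 -0.   ] shift cm [-0.03  0.01  1.54] gap 0.0389 F [-0.1 -1.  -3.6]
```

```bash
python3 -m pendant '[0,0,0.5,0,0,0, 0,0,0.4,0,0,0, 0,0,0.3,0,0,0, 0,0,0.2,0,0,0, 0,0,0,0,0,0]'
python3 -c "
from goal import *
go(face(-21,52.1,2.2),FT)"
```

```text
clock: 10.0
ee_pos: [0.5365, 0.3289, 0.1524]
tool_rot: [-0.195, 2.699, 0.046]
contact_force: [-0.2, -0.4, -1.9]
finger_gap: 0.0386
finger_force: 25.0
t 10.0 turn [-0.    -0.001 -0.   ] shift cm [-0.02  0.    0.16] gap 0.0386 F [-0.2 -0.4 -1.9]
```

```bash
python3 -m pendant '[0,0,0.15,0,0,0, 0,0,0.1,0,0,0, 0,0,0,0,0,0]'
python3 -m pendant '[0,0,0,0,0,0, 0,0,0,0,0,0, 0,0,0,0,0,0, 0,0,0,0,0,0]' 75
python3 -c "
from goal import *
go(face(-21,52.1,2.2),FT)"
```

```text
clock: 10.38
ee_pos: [0.5371, 0.329, 0.1516]
tool_rot: [-0.195, 2.698, 0.047]
contact_force: [-5.1, -0.9, 5.8]
finger_gap: 0.0387
finger_force: 25.0
clock: 10.88
ee_pos: [0.5377, 0.3291, 0.1503]
tool_rot: [-0.195, 2.698, 0.047]
contact_force: [-0.3, -0.2, -0.2]
finger_gap: 0.0703
finger_force: 0.0
t 10.88 turn [-0.    -0.001 -0.   ] shift cm [ 0.   -0.   -0.08] gap 0.0703 F [-0.3 -0.2 -0.2]
```

```bash
python3 -m pendant '[0,0,-2,0,0,0, 0,0,-5,0,0,0, 0,0,-5.5,0,0,0, 0,0,-5.5,0,0,0, 0,0,0,0,0,0]' 100
python3 -c "
from goal import *
go(TIN[0]+[0,0,.2],TIN[1])"
```

```text
clock: 11.5
ee_pos: [0.4626, 0.3187, 0.3187]
tool_rot: [-0.194, 2.69, 0.053]
contact_force: [0.1, 0.1, 0.2]
finger_gap: 0.0944
finger_force: 0.0
t 11.5 turn [0.011 0.446 0.02 ] shift cm [ -5.42 -62.38   1.92] gap 0.0944 F [0.1 0.1 0.2]
```

```bash
python3 -m pendant '[0,0,0,0.002,0.09,0.004, 0,0,0,0.002,0.09,0.004, 0,0,0,0.002,0.09,0.004, 0,0,0,0.002,0.09,0.004, 0,0,0,0.002,0.09,0.004, -0.2,-3,0,0,0,0, -0.5,-5.4,0.2,0,0,0, -0.5,-5.4,0.2,0,0,0]'
python3 -m pendant '[-0.5,-5.4,0.2,0,0,0, -0.5,-5.4,0.2,0,0,0, -0.5,-5.4,0.2,0,0,0, -0.5,-5.4,0.2,0,0,0, -0.5,-5.4,0.2,0,0,0, -0.5,-5.4,0.2,0,0,0, -0.5,-5.4,0.2,0,0,0, -0.5,-5.4,0,0,0,0]'
python3 - <<'E'
from goal import *
go(TIN[0]+[0,0,.2],TIN[1])
p,d=r.camera('top');np.savez('/tmp/c.npz',p=p,d=d)
L=(cloud('top',d)-FC)@FR*1000
m=(L[...,2]>3)&(L[...,2]<30)&(L[...,1]>20)&(L[...,1]<85)&(abs(L[...,0])<112);k=L[m]
print("body",np.percentile(k[:,:2],[1,99],axis=0).round(1),"top z",np.percentile(k[:,2],[80,90,95]).round(1))
for a in(-90,-60,-20,20,40):
    w=k[abs(k[:,0]-a)<6];print(a,np.percentile(w[:,2],90).round(1),w[:,1].mean().round(1))
cv2.imwrite('pics/c.png',cv2.resize(p[150:310,150:330],None,fx=3,fy=3,interpolation=2)[:,:,::-1])
E
```

```text
clock: 12.5
ee_pos: [0.4913, 0.1808, 0.3077]
tool_rot: [0.194, -3.12, 0.007]
contact_force: [-0.0, -0.8, -1.0]
finger_gap: 0.0938
finger_force: 0.0
clock: 13.5
ee_pos: [0.5637, -0.168, 0.2976]
tool_rot: [0.181, -3.057, -0.331]
contact_force: [-32.0, 104.7, 10.4]
finger_gap: 0.0002
finger_force: 52.3
t 13.5 turn [ 0.219 -0.048 -0.006] shift cm [ -1.41 -12.83  -0.19] gap 0.0002 F [-32.  104.7  10.4]
body [[-106.    22.7]
 [ 103.4   81.7]] top z [18.  19.7 20.8]
-90 19.1 51.2
-60 20.9 52.7
-20 20.2 51.0
20 17.2 51.1
40 12.8 51.9
```

View pics/c.png

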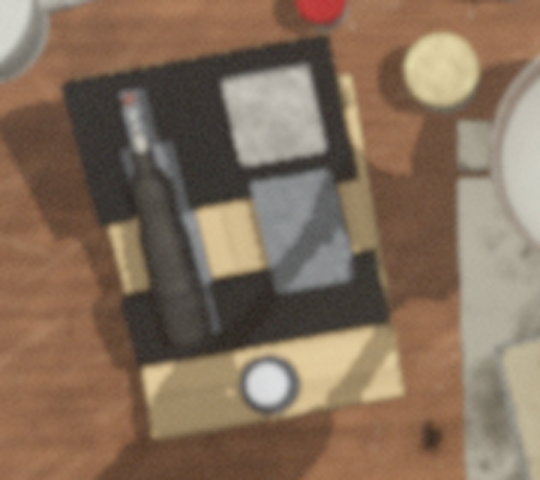

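The rotary tool is seated: its top is 19–20 mm out of the face and the spindle is in the slot at (135,125). The last move ended in 105 N of sideways force with the fingers forced shut, so something tall stands in that path. I'll back off.

```bash
python3 -m pendant '[0,2,0,0,0,0, 0,4,0,0,0,0, 0,4,0,0,0,0, 0,0,0,0,0,0]'
python3 - <<'E'
from goal import *
go(TIN[0]+[0,0,.2],TIN[1])
p,d=r.camera('top');W=cloud('top',d);q,e=r.camera('side');V=cloud('side',e)
z0=np.load('/tmp/top0.npz');W0=cloud('top',z0['d'])
for n,A in(("top0",W0),("side",V)):
    m=(A[...,0]>.42)&(A[...,0]<.72)&(A[...,1]<-.08)&(A[...,1]>-.3)&(A[...,2]>.05)&(A[...,2]<.35);k=A[m]
    print(n,len(k));
    for a in np.arange(.05,.35,.03):
        w=k[(k[:,2]>=a)&(k[:,2]<a+.03)]
        if len(w):print(a.round(2),len(w),w.mean(0).round(3),w.min(0).round(3),w.max(0).round(3))
cv2.imwrite('pics/d.png',np.hstack([cv2.resize(p[130:340,330:510],(400,467)),cv2.resize(q[130:300,270:450],(400,378)) if 0 else cv2.resize(q[110:320,270:450],(400,467))])[:,:,::-1])
E
```

```text
clock: 14.05
ee_pos: [0.5698, -0.1361, 0.2951]
tool_rot: [0.197, -3.119, -0.01]
contact_force: [-3.0, 22.2, 7.5]
finger_gap: 0.0351
finger_force: 9.6
t 14.05 turn [ 0.008 -0.016  0.002] shift cm [ -0.41 -15.92  -0.44] gap 0.0351 F [-3.  22.2  7.5]
top0 773
0.05 250 [ 0.619 -0.09   0.069] [ 0.438 -0.144  0.059] [ 0.676 -0.08   0.08 ]
0.08 315 [ 0.566 -0.099  0.094] [ 0.422 -0.144  0.08 ] [ 0.689 -0.08   0.11 ]
0.11 51 [ 0.493 -0.138  0.123] [ 0.477 -0.145  0.111] [ 0.515 -0.13   0.14 ]
0.14 70 [ 0.511 -0.145  0.155] [ 0.495 -0.152  0.14 ] [ 0.534 -0.136  0.17 ]
0.17 61 [ 0.53  -0.153  0.181] [ 0.512 -0.16   0.17 ] [ 0.544 -0.144  0.199]
0.2 26 [ 0.552 -0.161  0.214] [ 0.54  -0.166  0.2  ] [ 0.563 -0.156  0.229]
side 1271
0.05 225 [ 0.617 -0.096  0.072] [ 0.472 -0.143  0.064] [ 0.691 -0.08   0.08 ]
0.08 340 [ 0.603 -0.1    0.092] [ 0.422 -0.145  0.08 ] [ 0.693 -0.08   0.109]
0.11 66 [ 0.503 -0.142  0.125] [ 0.482 -0.157  0.11 ] [ 0.52  -0.131  0.14 ]
0.14 77 [ 0.52  -0.149  0.155] [ 0.5   -0.164  0.14 ] [ 0.537 -0.133  0.17 ]
0.17 39 [ 0.538 -0.152  0.183] [ 0.518 -0.163  0.17 ] [ 0.575 -0.111  0.199]
0.2 94 [ 0.563 -0.122  0.215] [ 0.547 -0.168  0.2  ] [ 0.576 -0.094  0.23 ]
0.23 96 [ 0.567 -0.113  0.244] [ 0.558 -0.162  0.23 ] [ 0.577 -0.093  0.259]
0.26 47 [ 0.568 -0.101  0.27 ] [ 0.559 -0.11   0.26 ] [ 0.577 -0.094  0.28 ]
0.29 58 [ 0.557 -0.173  0.313] [ 0.533 -0.232  0.298] [ 0.613 -0.093  0.32 ]
0.32 229 [ 0.569 -0.139  0.337] [ 0.535 -0.229  0.32 ] [ 0.615 -0.08   0.35 ]
```

View pics/d.png

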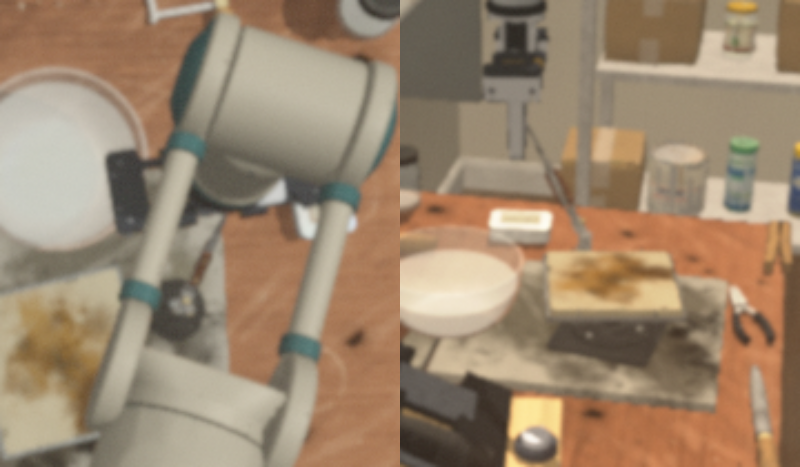

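A fixed slanting rod, rising to about (0.565,-0.166,0.235), caught the right finger. It is in the right half of the picture, from (585,240) up to (530,130). I'll back clear of it, rise well above it and cross there.

```bash
python3 -m pendant '[0,3,0,0,0,0, 0,3,-1,0,0,0, 0,0,-5,0,0,0, 0,0,-5,0,0,0, 0,0,0,0,0,0]' 100
python3 -c "
from goal import *
go(TIN[0]+[0,0,.3],TIN[1])"
```

```text
clock: 14.78
ee_pos: [0.5674, -0.0843, 0.4088]
tool_rot: [0.191, -3.13, 0.012]
contact_force: [-0.1, -1.0, -0.8]
finger_gap: 0.0941
finger_force: 0.0
t 14.78 turn [-0.007 -0.006 -0.002] shift cm [ -0.   -21.09   0.93] gap 0.0941 F [-0.1 -1.  -0.8]
```

```bash
python3 -m pendant '[0,-4,0,0,0,0, 0,-5.4,0,0,0,0, 0,-5.4,0,0,0,0, 0,-5,0,0,0,0, 0,-1.3,0,0,0,0, 0,0,0,0,0,0, 0,0,0,0,0,0]'
python3 -c "
from goal import *
go(TIN[0]+[0,0,.05],TIN[1])
p,d=r.camera('side');np.savez('/tmp/e.npz',p=p,d=d)
V=cloud('side',d);m=(V[...,2]>.012)&(V[...,2]<.04)&(V[...,0]>.52)&(V[...,0]<.68)&(V[...,1]<-.24)&(V[...,1]>-.35);k=V[m];print(len(k),cv2.minAreaRect(k[:,:2].astype(np.float32)*1000))"
```

```text
clock: 15.65
ee_pos: [0.5911, -0.2908, 0.4061]
tool_rot: [0.194, -3.122, 0.004]
contact_force: [-0.4, 0.4, 1.5]
finger_gap: 0.0937
finger_force: 0.0
t 15.65 turn [-0.002 -0.014  0.   ] shift cm [-0.2  -0.31 25.66] gap 0.0937 F [-0.4  0.4  1.5]
306 ((597.8032836914062, -292.7279052734375), (88.71190643310547, 71.57881164550781), 8.54938793182373)
```

```bash
python3 -m pendant '[-0.1,-0.1,4,0,-0.014,0, -0.1,-0.1,5,0,0,0, 0,-0.1,6,0,0,0, 0,0,6,0,0,0, 0,0,4.6,0,0,0, 0,0,0,0,0,0, 0,0,0,0,0,0]'
python3 -c "
from goal import *
go(TIN[0],TIN[1])"
```

```text
clock: 16.58
ee_pos: [0.5946, -0.2952, 0.153]
tool_rot: [-0.195, 3.131, -0.008]
contact_force: [0.4, -1.1, 0.6]
finger_gap: 0.0943
finger_force: 0.0
t 16.57 turn [-0.005  0.004  0.   ] shift cm [0.09 0.17 5.35] gap 0.0943 F [ 0.4 -1.1  0.6]
```

```bash
python3 -m pendant '[0.05,0.1,2.5,0,0,0, 0.05,0.05,1.8,0,0,0, 0,0,1,0,0,0, 0,0,0,0,0,0]' && python3 -m pendant '[0,0,0,0,0,0, 0,0,0,0,0,0, 0,0,0,0,0,0, 0,0,0,0,0,0, 0,0,0,0,0,0]' 50 20
python3 -c "
from goal import *
go(TIN[0],TIN[1])"
```

```text
clock: 17.08
ee_pos: [0.5927, -0.2944, 0.0982]
tool_rot: [-0.193, 3.134, -0.006]
contact_force: [0.6, 0.2, 0.5]
finger_gap: 0.0941
finger_force: 0.0
clock: 17.7
ee_pos: [0.5923, -0.2943, 0.0978]
tool_rot: [-0.193, 3.134, -0.005]
contact_force: [-0.2, -0.8, 1.2]
finger_gap: 0.0595
finger_force: 20.0
t 17.7 turn [-0.003  0.001 -0.001] shift cm [-0.13  0.05 -0.17] gap 0.0595 F [-0.2 -0.8  1.2]
```

```bash
python3 -m pendant '[0,0,-2,0,0,0, 0,0,-5,0,0,0, 0,0,-6,0,0,0, 0,0,-6,0,0,0, 0,0,-6,0,0,0, 0,0,-5.5,0,0,0, 0,0,-1.5,0,0,0, 0,0,0,0,0,0]'
python3 -c "
from goal import *
go(face(-30,-50.5,150),FT)
s=r.state();R0=Ro.from_rotvec(s['tool_rot']).as_matrix();print((R0.T@(face(-30,-50.5,150)-.078*FT[:,2]-s['ee_pos'])*100).round(1),s['finger_force'],s['ee_pos'])"
```

```text
clock: 18.7
ee_pos: [0.5918, -0.2931, 0.4175]
tool_rot: [-0.193, 3.134, -0.005]
contact_force: [-0.8, 0.1, -1.5]
finger_gap: 0.0595
finger_force: 20.0
t 18.7 turn [-0.011 -0.437 -0.02 ] shift cm [ 9.02 52.02 11.03] gap 0.0595 F [-0.8  0.1 -1.5]
[ 4.6 52.  13.5] 19.986737966537476 [ 0.59180981 -0.29314258  0.41754348]
```

```bash
python3 -m pendant '[0.3,3.5,0,0,0,0, 0.5,5.5,0,0,0,0, 0.5,5.5,0,0,0,0, 0.5,5.5,0,0,0,0, 0.5,5.5,0,0,0,0, 0.5,5.5,0,0,0,0, 0.5,5.5,0,0,0,0, 0.5,5.5,0,0,0,0]'
python3 -m pendant '[0.5,5.5,2,0,0,0, 0.3,3.5,5,0,0,0, 0,0,4,-0.002,-0.087,-0.004, 0,0,0,-0.002,-0.087,-0.004, 0,0,0,-0.002,-0.087,-0.004, 0,0,0,-0.002,-0.087,-0.004, 0,0,0,-0.002,-0.087,-0.004, 0,0,0,0,0,0]'
python3 -c "
from goal import *
go(face(-30,-50.5,50),FT)"
```

```text
clock: 19.7
ee_pos: [0.5011, 0.1205, 0.4129]
tool_rot: [0.193, -3.131, 0.005]
contact_force: [1.2, 0.7, -0.6]
finger_gap: 0.0592
finger_force: 20.0
clock: 20.7
ee_pos: [0.4807, 0.2063, 0.3024]
tool_rot: [-0.196, 2.707, 0.044]
contact_force: [-0.3, 0.2, -0.5]
finger_gap: 0.0594
finger_force: 20.0
t 20.7 turn [-0.001 -0.01   0.001] shift cm [ 0.65  1.03 12.09] gap 0.0594 F [-0.3  0.2 -0.5]
```

```bash
python3 -m pendant '[0.3,0.4,3,0,-0.01,0, 0.4,0.6,4,0,0,0, 0,0,3.5,0,0,0, 0,0,1,0,0,0, 0,0,0,0,0,0, 0,0,0,0,0,0]'
python3 - <<'E'
from goal import *
go(face(-31,-50.5,30),FT)
s=r.state();R0=Ro.from_rotvec(s["tool_rot"]).as_matrix();g=s["ee_pos"]+.078*R0[:,2];print("grasp face mm",(FR.T@(g-FC)*1000).round(1))
p,d=r.camera('top');q,e=r.camera('side')
for n,I,D in(('top',p,d),('side',q,e)):
    L=(cloud(n,D)-FC)@FR*1000
    hs=cv2.cvtColor(I,cv2.COLOR_RGB2HSV)
    m=(L[...,2]>25)&(L[...,2]<75)&(L[...,0]>-90)&(L[...,0]<40)&(L[...,1]>-95)&(L[...,1]<-5)&(I.min(2)>120)
    k=L[m];print(n,len(k),np.percentile(k,[2,50,98],axis=0).round(1).tolist())
    for a in range(-75,30,15):
        w=k[(k[:,0]>=a)&(k[:,0]<a+15)]
        if len(w)>5:print(a,len(w),np.percentile(w[:,1],[4,96]).round(1),np.median(w[:,2]).round(1))
cv2.imwrite('pics/f.png',np.hstack([cv2.resize(p[150:310,150:330],(400,356)),cv2.resize(q[200:380,180:380],(400,360))[:356]])[:,:,::-1])
E
```

```text
clock: 21.45
ee_pos: [0.5251, 0.2234, 0.2002]
tool_rot: [-0.194, 2.688, 0.048]
contact_force: [-0.1, -0.0, 0.2]
finger_gap: 0.0594
finger_force: 20.0
t 21.45 turn [-0.     0.009 -0.   ] shift cm [0.62 0.   2.86] gap 0.0594 F [-0.1 -0.   0.2]
grasp face mm [-24.1 -50.5  58.6]
top 623 [[-21.4, -79.0, 42.5], [1.5, -49.3, 63.3], [22.2, -14.5, 68.3]]
-30 104 [-85.2 -10.3] 63.1
-15 186 [-78.3 -23.3] 63.7
0 190 [-78.  -22.3] 63.5
15 143 [-75.9 -26.2] 62.3
side 634 [[-60.2, -79.7, 41.7], [-7.9, -26.7, 62.1], [25.2, -8.6, 71.5]]
-75 16 [-72.  -25.8] 62.0
-60 100 [-76.9 -20.3] 61.2
-45 56 [-29.3 -10.6] 55.2
-30 64 [-67.3  -7. ] 63.3
-15 153 [-79.9 -10.9] 62.5
0 135 [-74.1 -19.6] 62.6
15 110 [-71.6 -21.1] 62.3
```

View pics/f.png

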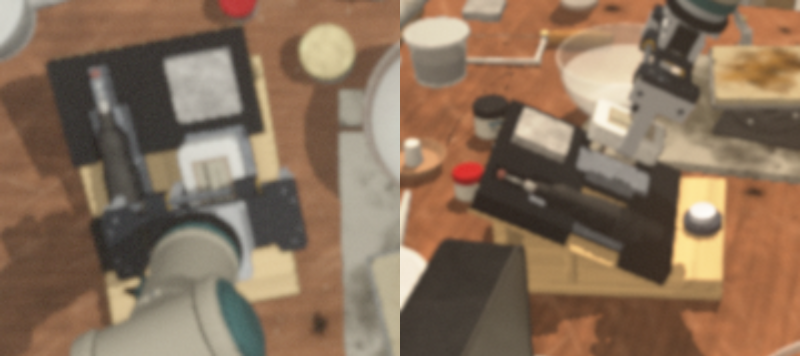

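The held tin, at (215,165) left and (620,130) right, is square to the cut-out and centred to about a millimetre, with the rotary tool still home. I'll lower it.

```bash
python3 -m pendant '[0.3,0,1,0,0.009,0, 0.3,0,1,0,0,0, 0,0,0.8,0,0,0, 0,0,0,0,0,0, 0,0,0,0,0,0]'
python3 -c "
from goal import *
go(face(-31.4,-50.5,7.8),FT)"
```

```text
clock: 22.18
ee_pos: [0.5313, 0.2243, 0.1712]
tool_rot: [-0.195, 2.699, 0.046]
contact_force: [0.4, -0.3, -0.2]
finger_gap: 0.0595
finger_force: 20.0
t 22.18 turn [-0.    -0.001  0.   ] shift cm [-0.    0.01  2.18] gap 0.0595 F [ 0.4 -0.3 -0.2]
```

```bash
python3 -m pendant '[0,0,0.6,0,0,0, 0,0,0.4,0,0,0, 0,0,0.2,0,0,0, 0,0,0.2,0,0,0, 0,0,0,0,0,0]'
python3 -c "
from goal import *
go(face(-31.4,-50.5,7.8),FT)"
```

```text
clock: 22.8
ee_pos: [0.537, 0.2252, 0.1585]
tool_rot: [-0.195, 2.699, 0.046]
contact_force: [0.4, -0.0, -1.0]
finger_gap: 0.0593
finger_force: 20.0
t 22.8 turn [-0.    -0.001 -0.   ] shift cm [-0.02  0.01  0.79] gap 0.0593 F [ 0.4 -0.  -1. ]
```

```bash
python3 -m pendant '[0,0,0.3,0,0,0, 0,0,0.2,0,0,0, 0,0,0.15,0,0,0, 0,0,0.15,0,0,0, 0,0,0.05,0,0,0, 0,0,0,0,0,0]'
python3 -c "
from goal import *
go(face(-31.4,-50.5,7.8),FT)"
```

```text
clock: 23.55
ee_pos: [0.5403, 0.2257, 0.1515]
tool_rot: [-0.195, 2.698, 0.046]
contact_force: [-3.7, -0.0, 4.8]
finger_gap: 0.0597
finger_force: 20.0
t 23.55 turn [-0.001 -0.001  0.   ] shift cm [-0.02  0.01  0.02] gap 0.0597 F [-3.7 -0.   4.8]
```

Contact came at the expected depth. I'll release and retreat, then work out the button approach.

```bash
python3 -m pendant '[0,0,0.05,0,0,0, 0,0,0,0,0,0, 0,0,0,0,0,0, 0,0,0,0,0,0]' 88
python3 -m pendant '[0,0,-1.5,0,0,0, 0,0,-4,0,0,0, 0,0,-5.5,0,0,0, 0,0,-5.5,0,0,0, 0,0,0,0,0,0]'
python3 - <<'E'
from goal import *
go([.4645,.2635,.055+.06],down(97.1),off=r.tip_extent)
p,d=r.camera('top');q,e=r.camera('side')
for n,D in(('top',d),('side',e)):
    L=(cloud(n,D)-FC)@FR*1000
    for nm,(a,b,c,f) in dict(tin=(-70,10,-78,-25),rot=(-90,50,40,65)).items():
        k=L[(L[...,0]>a)&(L[...,0]<b)&(L[...,1]>c)&(L[...,1]<f)&(L[...,2]>3)&(L[...,2]<30)];A=np.linalg.lstsq(np.c_[k[:,:2],np.ones(len(k))],k[:,2],rcond=None)[0]
        print(n,nm,len(k),"z",np.percentile(k[:,2],[10,50,90]).round(1),"tilt mm/100",(A[:2]*100).round(1))
W=cloud('top',d);b=W[255:300,220:260];g=cv2.cvtColor(p,cv2.COLOR_RGB2GRAY)[255:300,220:260]
m=(g>180)&(b[...,2]>.045);print("btn",m.sum(),b[m].mean(0),np.median(b[m][:,2]))
cv2.imwrite('pics/g.png',np.hstack([cv2.resize(p[150:310,150:330],(400,356)),cv2.resize(q[200:380,180:380],(400,360))[:356]])[:,:,::-1])
E
```

```text
clock: 24.05
ee_pos: [0.5409, 0.2256, 0.1503]
tool_rot: [-0.195, 2.699, 0.046]
contact_force: [-0.4, -0.8, 0.7]
finger_gap: 0.0828
finger_force: 0.0
clock: 24.68
ee_pos: [0.472, 0.2158, 0.3058]
tool_rot: [-0.194, 2.688, 0.05]
contact_force: [-0.1, -0.0, 0.9]
finger_gap: 0.083
finger_force: 0.0
t 24.68 turn [0.009 0.447 0.02 ] shift cm [0.16 4.82 9.36] gap 0.083 F [-0.1 -0.   0.9]
top tin 778 z [10.  13.  16.1] tilt mm/100 [ 0.2 -0.1]
top rot 612 z [ 9.4 15.4 20.1] tilt mm/100 [-7.   7.4]
side tin 404 z [10.4 12.5 14.4] tilt mm/100 [ 0.6 -1.1]
side rot 482 z [ 8.1 14.8 18.6] tilt mm/100 [ -5.1 -25.8]
btn 75 [0.4510724  0.17874223 0.39298432] 0.39698017638111627
```

View pics/g.png

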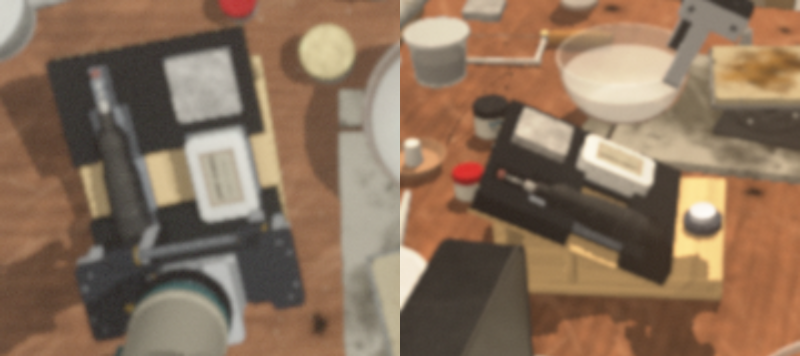

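Both parts are home: the tin is 13 mm out and flat, and the rotary tool is about 19 mm out. The button is at (700,215) in the right half. I'll shut the fingers, stand the tool upright and go above the button.

```bash
python3 -m pendant '[0,0,0,0.002,0.09,0.004, 0,0,0,0.002,0.09,0.004, 0,0,0,0.002,0.09,0.004, 0,0,0,0.002,0.09,0.004, 0,0,0,0.002,0.09,0.004, 0.2,2.4,3,0,0,0, 0,2.4,3,0,0,0, 0,0,0,0,0,0]' 0 20
python3 -c "
from goal import *
go([.4645,.2635,.055+.01],down(97.1),off=r.tip_extent)"
```

```text
clock: 25.78
ee_pos: [0.4614, 0.2625, 0.2357]
tool_rot: [0.195, -3.114, 0.011]
contact_force: [-0.7, -0.2, -0.3]
finger_gap: 0.0061
finger_force: 0.0
t 25.77 turn [-0.006 -0.022  0.001] shift cm [-0.32  0.06  7.35] gap 0.0061 F [-0.7 -0.2 -0.3]
```

```bash
python3 -m pendant '[-0.3,0.06,3,-0.006,-0.02,0, 0,0,3,0,0,0, 0,0,1,0,0,0, 0,0,0,0,0,0]'
python3 -c "
from goal import *
go([.4645,.2635,.055],down(97.1),off=r.tip_extent)"
```

```text
clock: 26.28
ee_pos: [0.4662, 0.263, 0.1697]
tool_rot: [-0.192, 3.13, 0.004]
contact_force: [-0.1, -0.3, -0.3]
finger_gap: 0.0006
finger_force: 0.0
t 26.27 turn [ 0.002  0.006 -0.001] shift cm [0.16 0.07 1.75] gap 0.0006 F [-0.1 -0.3 -0.3]
```

```bash
python3 -m pendant '[0,0,0.5,0,0,0, 0,0,0.4,0,0,0, 0,0,0.3,0,0,0, 0,0,0.2,0,0,0, 0,0,0,0,0,0]'
```

```text
clock: 26.9
ee_pos: [0.4659, 0.2634, 0.1557]
tool_rot: [-0.193, 3.129, 0.005]
contact_force: [-0.2, -0.5, -0.4]
finger_gap: 0.0005
finger_force: 0.0
```

```bash
python3 -m pendant '[0,0,0.3,0,0,0, 0,0,0.2,0,0,0, 0,0,0.2,0,0,0, 0,0,0,0,0,0]';python3 -m pendant '[0,0,0.15,0,0,0, 0,0,0.1,0,0,0, 0,0,0,0,0,0]'
```

```text
clock: 27.4
ee_pos: [0.466, 0.2635, 0.1488]
tool_rot: [-0.193, 3.129, 0.005]
contact_force: [-0.2, 0.2, 2.0]
finger_gap: 0.0007
finger_force: 0.9
clock: 27.78
ee_pos: [0.466, 0.2635, 0.1464]
tool_rot: [-0.193, 3.129, 0.005]
contact_force: [-1.8, -0.0, 3.8]
finger_gap: 0.0006
finger_force: 1.6
```

```bash
python3 -m pendant '[0,0,0.15,0,0,0, 0,0,0.1,0,0,0, 0,0,0,0,0,0]';python3 -m pendant '[0,0,0.1,0,0,0, 0,0,0.1,0,0,0, 0,0,0,0,0,0]'
```

```text
clock: 28.15
ee_pos: [0.466, 0.2635, 0.1438]
tool_rot: [-0.193, 3.129, 0.005]
contact_force: [-1.3, 0.0, 4.6]
finger_gap: 0.0002
finger_force: 2.3
clock: 28.52
ee_pos: [0.466, 0.2635, 0.1432]
tool_rot: [-0.193, 3.128, 0.005]
contact_force: [-3.1, -2.9, 14.0]
finger_gap: 0.0004
finger_force: 7.1
```

That is 14 N on the end stop, so the button is fully down. I'll lift off and check everything.

```bash
python3 -m pendant '[0,0,-0.5,0,0,0, 0,0,-1,0,0,0, 0,0,-4,0,0,0, 0,0,-6,0,0,0, 2,0,-5,0,0,0, 5,0,0,0,0,0, 5,0,0,0,0,0, 0,0,0,0,0,0]'
python3 - <<'E'
from goal import *
p,d=r.camera('top');q,e=r.camera('side')
for n,D in(('top',d),('side',e)):
    A=cloud(n,D);L=(A-FC)@FR*1000
    for nm,(a,b,c,f) in dict(tin=(-70,10,-78,-25),rot=(-90,20,40,65)).items():
        k=L[(L[...,0]>a)&(L[...,0]<b)&(L[...,1]>c)&(L[...,1]<f)&(L[...,2]>3)&(L[...,2]<30)]
        print(n,nm,len(k),np.percentile(k[:,2],[10,50,90]).round(1))
    k=A[(np.hypot(A[...,0]-.4645,A[...,1]-.2635)<.012)&(A[...,2]<.08)&(A[...,2]>.03)];print("btn z",len(k),np.median(k[:,2]) if len(k) else None)
    k=A[(np.hypot(A[...,0]-.711,A[...,1]-.127)<.045)&(A[...,2]>.034)&(A[...,2]<.06)];print("pot",len(k),k.mean(0).round(3))
A=cloud('top',np.load('/tmp/top0.npz')['d']);k=A[(np.hypot(A[...,0]-.711,A[...,1]-.127)<.045)&(A[...,2]>.034)&(A[...,2]<.06)];print("pot at start",k.mean(0).round(3))
print(r.state()['contact_force'])
E
```

```text
clock: 29.52
ee_pos: [0.3427, 0.2475, 0.3061]
tool_rot: [-0.195, 3.13, 0.005]
contact_force: [0.0, 0.1, 0.7]
finger_gap: 0.0008
finger_force: 0.0
top tin 781 [ 9.9 13.  16.3]
top rot 525 [12.  16.6 20.3]
btn z 81 0.051104428345520425
pot 446 [0.71  0.125 0.039]
side tin 417 [10.2 12.3 14.2]
side rot 385 [10.1 15.6 19. ]
btn z 59 0.05172644580689312
pot 0 [nan nan nan]
pot at start [0.71  0.125 0.039]
[-0.05835113 -0.23183292  0.09702392]<stdin>:9: RuntimeWarning: Mean of empty slice.
  ret = um.true_divide(
```

```bash
python3 -c "
from workcell import r
print(r.close_job())"
```

```text
the job is handed in; nothing more can be done
None
```

The rotary tool and the tin are both home in their cut-outs, the button was pressed to its stop and came back up, the wax pot was not moved, and the job is handed in at about 30 s; on the way to the tin a gripper finger hit a fixed rod (105 N read after the move, limit 120 N, peak unknown), so that limit may have been passed.

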